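Stack the ceramic shrimp house on its slate tile

ROBOT

A 6-joint arm with a two-finger parallel gripper is mounted at the origin on the work surface. World frame = base frame: x ahead of the robot, y to its left, z up, the work surface at z = 0. Lengths are in m, angles in rad, forces in N, time in s.
With the tool pointing down it reaches from about 0.25 to 0.725 m from the base axis. Payload 9.7 kg.
Tool frame: the origin (TCP) lies between the finger pads; the fingertips stand robot.tcp_to_tips ahead of it and the grasp point (between the pads) lies 8 mm behind it (robot.tcp_to_tips is the distance from the TCP to the fingertips, in m); z points along the fingers, y is the line along which they close (so a half turn about z gives the same grasp; the last joint's range is limited). The gripper opens to 85 mm and grips with 20 to 120 N. Pads are 22 mm wide; open, the fingers measure 114 mm over their backs; the gripper's body (76 mm by 85 mm) begins 54 mm behind the grasp point. The pads swing forward as they close: fully open they stand 13 mm farther back than shut.
Start: joints at [1.208, 0.087, 0.176, 1.66, 0, 1.571], TCP at [0.195, 0.514, 0.242] pointing down, gripper open.
Joint ranges: [-3.13, 3.13], [-0.85, 1.81], [-1.15, 1.24], [-2.2, 2.28], [-1.44, 1.52], [-3.14, 3.14]. Speed limits (rad/s): [2.22, 2.22, 2.57, 3.14, 3.14, 3.14].

INTERFACE

Orientations are given as a unit quaternion [x, y, z, w].
In Python, from workcell import robot gives the robot as it stands. The module is installed in compiled form; this text tells all that it offers.
- The arm moves only by the tool move_arm, never from a script. Its argument "deltas" is a list that holds one entry, the list of rows, each a list of 7 numbers: the opening, from 0 (shut) to 1 (fully open), then the shift along the world's x, y, z in units of 25 mm (1.0 is 25 mm), then the turn, a rotation vector about the world's x, y, z in units of 5 degrees (1.0 is 5 degrees). In form: [[[fingers, dx, dy, dz, wx, wy, wz], ...]]. A call has 1 to 8 rows; each row is the pose to reach, as a shift and turn from the pose commanded when the call began; what a row does not reach only later rows make up. A row lasts 1/12 s, in which the tool goes at most 41.7 mm and 7.16 degrees, less where a joint would pass 70% of its speed; a pose out of reach is approached as far as the arm can. A call with a gripper value outside its range is refused whole. The fingers move at their own pace and stop on an object; "force" is the grip in N (left out, the last holds). Time passes only in rows, so rows that repeat a pose let the fingers close. It gives the time, the measured TCP pose, the force, the opening and the grip force at its end, in the units of the state.
- robot.state(): the state, without advancing time (a new reading comes with each control period).
- robot.capture(name): name is "side" or "top" or "wrist"; returns a dict with "color" (400x640x3 uint8, red, green, blue), "fx", "fy", "cx", "cy" (pixels), "world_to_cam" (4x4, takes a point from world to camera coordinates). Camera axes: x right, y down, z forward; pixel columns grow to the right and rows downward; lengths in m; the calibration is good to about 2 mm. The wrist camera is an equidistant fisheye: a pixel r from the principal point sees the ray r / f radians off the axis. A picture is of the moment at which its call begins. There is no depth.
- robot.finish_job(): hands the job in; it is judged then, once.
The state is a dict: "time": time; "joint_pos": joint angles; "joint_velocities": joint speeds; "joint_torque": joint torques, N m; "tool_pos": TCP position; "tcp_rot": TCP orientation; "contact_force": force on the tool from outside, world axes, zero at the start; "moment": the same for the moment, N m; "finger_gap": finger opening in m; "grasp_force": force on a finger pad.
Only numpy, scipy, OpenCV 4.12 (cv2) and the standard library are available. Lean on these libraries where they do the work, as an engineer would, in place of code of your own. Each camera call takes 0.05 s, during which the arm holds its last target. There are 200 camera calls.

TASK

Build the ceramic shrimp house on the square slate tile, one part after another from the bottom up: first the square chamber, set in the middle of the tile with its sides parallel to the tile's, on it the cross-shaped tunnel, then the round drum, and last the pointed roof. Centre each part over the one below, let the finished tower stand upright by itself, and leave the feeding dish, scraper, tweezers, dosing dispenser and jar where they are.

Things in the scene. Friction and masses are not known exactly. Their poses are not given: they have to be found in the camera images.
- tile: Dark grey square slate tile, 100 x 100 mm, 10 mm thick, fixed to the table: the footing of the shrimp house. Origin at the centre of its underside (top face 10 mm above it); x and y run parallel to its sides, z up.
- chamber: Red ceramic square chamber, 60 x 60 mm, 38 mm high, loose, 180 g more or less, flat closed top, hollow below. Door openings 24 mm wide and 22 mm high in the middle of its two x faces (the x faces are whole from 22 mm up); its two y faces are plain walls. Origin at the centre of its underside, x and y square to its faces, z up.
- cross: Red ceramic cross-shaped tunnel (plus-shaped seen from above), 60 mm from arm end to arm end both ways, arms 26 mm wide, 26 mm high, flat above and below, loose, about 140 g. Flat arm ends with dark round marks. Origin at the centre of its underside, x and y along the arms, z up.
- drum: Red ceramic round drum, an upright tube 56 mm across outside, bore 34 mm, 34 mm high, open above and below, loose, about 120 g. Origin at the centre of its underside, z up along its axis.
- roof: Red ceramic pointed roof: a cone 64 mm across at its flat underside, with a 6 mm upright rim, narrowing to 18 mm at 30 mm height, and on top an upright round knob 18 mm across that reaches to 56 mm above the underside; loose, about 120 g. Origin at the centre of its underside, z up along its axis.
- dish: Bystander: shallow white ceramic feeding dish, 68 mm across, 14 mm high, loose. Origin at the centre of its underside.
- scraper: Bystander: scraper lying flat, loose: wooden handle (22 mm wide, 16 mm high, from 92 mm behind to 22 mm ahead of the origin along its x) and steel blade 40 mm wide, 12 mm high, ending 85 mm ahead of the origin. Origin at table height.
- tweezers: Bystander: curved stainless steel tweezers lying flat, loose, about 155 mm long along their x, 22 mm wide, 6 mm high. Origin in the middle of the length at table height.
- dispenser: Bystander: white plastic dosing dispenser with a press button on top, upright, loose, 54 mm across, 115 mm high, with a short spout to its -x. Origin at the centre of its underside.
- jar: Bystander: amber glass food jar with black cap, upright, loose, 52 mm across, 70 mm high. Origin at the centre of its underside.
Things that resemble listed ones, but are neither listed nor needed, are in the scene too. Leave any green, turquoise or yellow look-alike of the roof alone.

How it is judged:
By the outcome, as a careful person would: the job done as asked, in the order asked, and still so for the second after the job is handed in, with the robot touching nothing.
It also fails if it takes over 106 s, if anything falls off the work surface, if the arm or the gripper's body presses on something with over 40 N, if the wrist force passes 120 N, or if a joint passes its speed limit or range.

## Working session

There is one attempt and no reset: what is moved stays moved. The work goes in short steps, Python scripts to look and compute and a tool call to move; the robot and the scene stay as the last step left them, time stands still between calls to the robot, and variables do not carry over. Pictures are saved under pics/ and viewed, at most 14 in all, crops included, and the job is handed in when it is done.

Besides the shell and the picture viewer there is one more tool, called after "Request:" as name([rows], argument=value, ...), one row to a line, values as JSON. move_arm: Moves the arm, as the interface text tells. Its arguments: {"type":"object","properties":{"deltas":{"type":"array","items":{"type":"array","items":{"type":"array","items":{"type":"number"}}}},"force":{"type":"number"}},"required":["deltas"]}

```bash
mkdir -p pics; ls; python3 - <<'E'
from workcell import robot
import cv2,pickle
print(robot.state(), robot.tcp_to_tips)
d={}
for n in("side","top","wrist"):
    c=robot.capture(n); d[n]=c
    cv2.imwrite(f"pics/a_{n}.png",c["color"][:,:,::-1])
    print(n,c["fx"],c["fy"],c["cx"],c["cy"],c["world_to_cam"].round(3).tolist())
pickle.dump(d,open("a.pkl","wb"))
E
```

```text
pics
{'time': 0.0, 'joint_pos': array([ 1.20798332e+00,  8.74385625e-02,  1.75123464e-01,  1.65980675e+00,
       -1.05985825e-05,  1.57081612e+00]), 'joint_velocities': array([-7.82622138e-04, -9.41722452e-05, -8.11164605e-04,  1.17530282e-03,
       -5.86249612e-04, -7.90956654e-04]), 'joint_torque': array([-4.48783379e-03, -5.20388210e+01,  4.64800572e+01,  1.63823145e-02,
       -2.41692560e-04,  1.29944021e-05]), 'tool_pos': array([0.19512166, 0.51398683, 0.24158942]), 'tcp_rot': array([ 1.80422865e-01,  9.83588913e-01, -6.52840029e-04, -1.14351497e-04]), 'contact_force': array([-0.04279403, -0.23131754,  0.59337095]), 'moment': array([-0.02565611, -0.01148651,  0.06670677]), 'grasp_force': 0.0, 'finger_gap': 0.08546650507218181} 0.011
side 473.1216051214949 473.1216051214949 321.48220371768383 202.43426895889095 [[0.917, -0.398, -0.005, -0.452], [-0.226, -0.512, -0.829, 0.168], [0.327, 0.762, -0.559, 1.064], [0.0, 0.0, 0.0, 1.0]]
top 440.31232860038045 440.31232860038045 325.4740104583338 203.78145621188816 [[0.02, -1.0, 0.006, 0.003], [-0.983, -0.021, -0.182, 0.473], [0.182, -0.002, -0.983, 1.151], [0.0, 0.0, 0.0, 1.0]]
wrist 309.70691628693146 309.70691628693146 317.32944424475187 200.503251750003 [[0.355, 0.935, -0.0, -0.548], [0.889, -0.337, 0.31, -0.041], [0.29, -0.11, -0.951, 0.38], [0.0, 0.0, 0.0, 1.0]]
```

View pics/a_top.png

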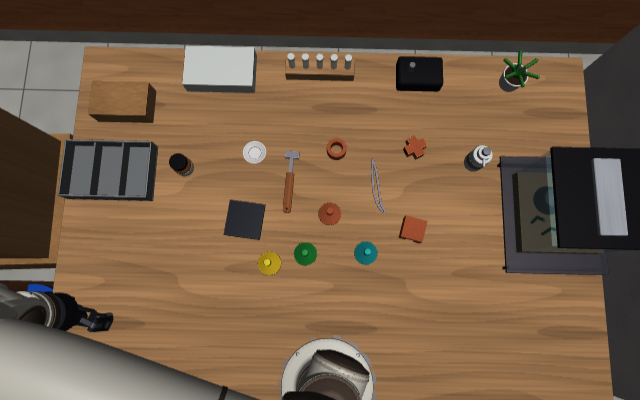

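View pics/a_side.png

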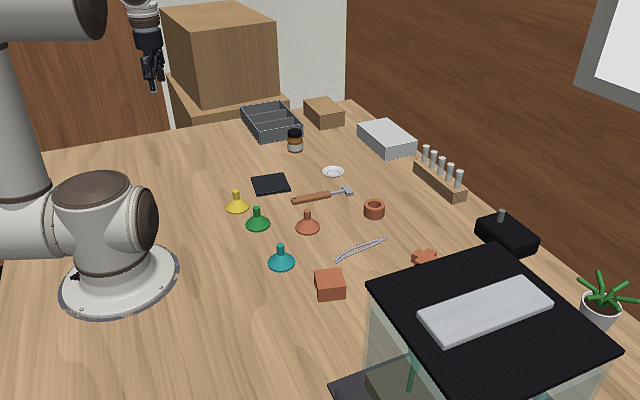

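View pics/a_wrist.png

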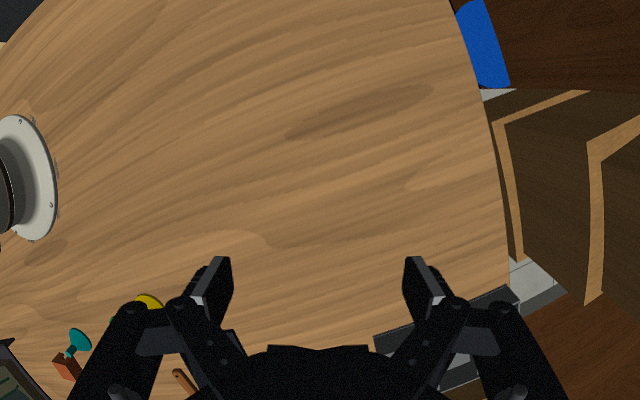

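The top view shows the tile near (245,220), the chamber at (413,229), the cross at (415,147), the drum at (337,149) and the roof at (330,213). The look-alikes are at (270,263), (305,253) and (366,253). The side view shows the same layout, with the cross at (424,257) partly hidden behind the tank. The wrist view shows the table with the fingers at the bottom.

```bash
cat > h.py <<'E'
import numpy as np, cv2, pickle
def ray(c,uv):
    """camera centre and unit world rays of pixels uv (n,2)"""
    uv=np.atleast_2d(np.asarray(uv,float)); p=(uv-[c["cx"],c["cy"]])/[c["fx"],c["fy"]]
    if c.get("fish"):
        r=np.linalg.norm(p,axis=1,keepdims=True)
        d=np.hstack([p*np.sinc(r/np.pi),np.cos(r)])
    else: d=np.hstack([p,np.ones((len(p),1))])
    M=c["world_to_cam"]; R=M[:3,:3]; d=d@R
    return -R.T@M[:3,3], d/np.linalg.norm(d,axis=1,keepdims=True)
def on_z(c,uv,z):
    o,d=ray(c,uv); return o+d*((z-o[2])/d[:,2:3])
def tri(pairs):
    """least-squares point of several (cam,uv) rays, and rms miss"""
    A=np.zeros((3,3)); b=np.zeros(3); L=[]
    for c,uv in pairs:
        o,d=ray(c,uv); P=np.eye(3)-np.outer(d[0],d[0]); A+=P; b+=P@o; L.append((P,o))
    x=np.linalg.solve(A,b); return x, np.sqrt(np.mean([np.sum((P@(x-o))**2) for P,o in L]))
def proj(c,X):
    p=c["world_to_cam"][:3,:3]@np.asarray(X,float)+c["world_to_cam"][:3,3]
    if c.get("fish"):
        r=np.hypot(*p[:2]); q=p[:2]/r*np.arctan2(r,p[2])
    else: q=p[:2]/p[2]
    return q*[c["fx"],c["fy"]]+[c["cx"],c["cy"]]
def cap(n,save=None):
    from workcell import robot
    c=robot.capture(n); c["fish"]=n=="wrist"
    if save:
        cv2.imwrite(f"pics/{save}.png",c["color"][:,:,::-1]); pickle.dump(c,open(save+".pkl","wb"))
    return c
def red(c):
    h,s,v=cv2.split(cv2.cvtColor(c["color"],cv2.COLOR_RGB2HSV))
    return (((h<10)|(h>174))&(s>120)&(v>50)).astype(np.uint8)*255
def dark(c):
    h,s,v=cv2.split(cv2.cvtColor(c["color"],cv2.COLOR_RGB2HSV))
    return ((v<75)&(s<90)).astype(np.uint8)*255
def blobs(m,amin=100):
    n,l,st,ce=cv2.connectedComponentsWithStats(m)
    return [(i,st[i].tolist(),ce[i].round(1).tolist()) for i in range(1,n) if st[i,4]>amin],l
E
python3 - <<'E'
from h import *
d=pickle.load(open("a.pkl","rb"))
for n,z in(("top",.03),("side",.03)):
    c=d[n]
    for f in(red,dark):
        for i,s,ce in blobs(f(c))[0]: print(n,f.__name__,s,ce,on_z(c,ce,z).round(3)[0,:2] if n=="top" else "")
E
```

```text
top red [405, 136, 21, 22, 290] [415.0, 146.3] [ 0.645 -0.236]
top red [327, 138, 19, 20, 202] [336.3, 148.0] [ 0.635 -0.014]
top red [319, 203, 22, 22, 383] [329.4, 213.5] [0.448 0.002]
top red [401, 215, 26, 28, 504] [413.3, 228.8] [ 0.411 -0.227]
top dark [0, 24, 640, 376, 30282] [524.5, 169.3] [ 0.585 -0.541]
top dark [184, 52, 73, 41, 503] [225.1, 85.4] [0.816 0.31 ]
top dark [396, 57, 47, 34, 1433] [419.3, 73.3] [ 0.867 -0.252]
top dark [499, 74, 19, 18, 138] [505.5, 84.7] [ 0.837 -0.501]
top dark [59, 140, 63, 55, 1109] [83.1, 163.1] [0.576 0.69 ]
top dark [118, 142, 32, 54, 455] [127.4, 163.2] [0.578 0.567]
top dark [59, 142, 99, 59, 676] [133.2, 182.2] [0.524 0.545]
top dark [464, 150, 19, 21, 210] [471.5, 162.6] [ 0.601 -0.393]
top dark [169, 154, 18, 16, 227] [177.6, 161.6] [0.586 0.428]
top dark [224, 200, 41, 40, 1276] [244.1, 219.4] [0.427 0.234]
top dark [0, 282, 259, 118, 4106] [83.0, 328.7] [0.131 0.636]
top dark [282, 350, 87, 50, 1819] [325.6, 378.7] [0.021 0.003]
side red [364, 199, 21, 21, 288] [373.8, 209.6] 
side red [295, 209, 25, 26, 205] [307.1, 223.3] 
side red [314, 276, 32, 26, 361] [329.6, 292.5] 
side dark [73, 0, 35, 40, 1053] [91.8, 16.6] 
side dark [128, 15, 32, 14, 283] [144.4, 22.2] 
side dark [132, 28, 33, 63, 1117] [150.9, 55.1] 
side dark [279, 100, 23, 28, 106] [289.0, 113.4] 
side dark [240, 109, 21, 35, 185] [249.6, 125.2] 
side dark [287, 128, 15, 10, 117] [294.4, 132.4] 
side dark [251, 172, 40, 25, 643] [270.3, 184.1] 
side dark [0, 183, 53, 21, 258] [26.5, 196.5] 
side dark [71, 188, 88, 93, 1344] [138.7, 230.9] 
side dark [365, 211, 260, 189, 20780] [493.2, 322.2] 
side dark [364, 374, 17, 26, 176] [370.3, 389.3] 
side dark [327, 382, 19, 18, 126] [336.4, 393.0]
```

Request:
move_arm([
  [[1,9.2,-11.2,-2.0,0,0,4.3],[1,9.2,-11.2,-2.0,0,0,4.3],[1,9.2,-11.2,-2.0,0,0,4.3],[1,9.2,-11.2,-2.0,0,0,4.3],[1,9.2,-11.2,-2.0,0,0,4.3],[1,9.2,-11.2,-2.0,0,0,4.3],[1,9.2,-11.2,-2.0,0,0,4.3],[1,9.2,-11.2,-2.0,0,0,4.3]],
])

```text
time: 0.82
tool_pos: [0.4002, 0.2638, 0.1976]
tcp_rot: [-0.006, 1.0, 0.0, 0.0]
contact_force: [0.3, 0.5, -1.1]
finger_gap: 0.0853
grasp_force: 0.0
```

```bash
python3 - <<'E'
from h import *
from workcell import robot
c=cap("wrist","w1"); print(robot.state()["tool_pos"], on_z(c,[c["cx"],c["cy"]],0))
E
```

```text
[0.4036123  0.25894611 0.19635933] [[0.4285775  0.26279527 0.        ]]
```

View pics/w1.png

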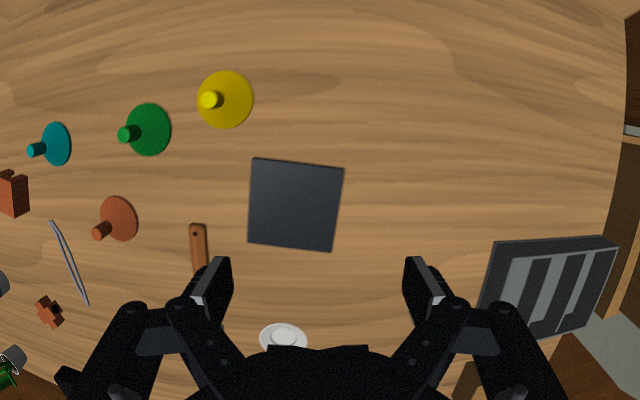

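Request:
move_arm([
  [[1,1.0,-1.2,-2.0,0,0,0],[1,1.0,-1.2,-2.0,0,0,0],[1,1.0,-1.2,-2.0,0,0,0],[1,1.0,-1.2,-2.0,0,0,0]],
])

```text
time: 1.2
tool_pos: [0.4241, 0.235, 0.1472]
tcp_rot: [-0.005, 1.0, -0.0, -0.001]
contact_force: [0.2, 0.6, 1.4]
finger_gap: 0.0854
grasp_force: 0.0
```

```bash
python3 - <<'E'
from h import *
from workcell import robot
c2=cap("wrist","w2"); print(robot.state()["tool_pos"])
c1=pickle.load(open("w1.pkl","rb"))
Q=[]
for c in(c1,c2):
    m=dark(c); m[250:]=0
    g=proj(c,[.427,.235,.01]); B,l=blobs(m,500)
    i,s,ce=min(B,key=lambda b:np.hypot(*(np.array(b[2])-g))); print(g,s,ce)
    k=max(cv2.findContours((l==i).astype(np.uint8),0,1)[0],key=cv2.contourArea)[:,0]
    P=on_z(c,k,.01)[:,:2]; r=cv2.minAreaRect((P*1000).astype(np.float32)); print("plane z=10mm:",r)
    q=on_z(c,k,.01)
    # corners in pixels: contour pixels nearest to the rect's corners
    bx=cv2.boxPoints(r)/1000; bx=bx[np.lexsort((bx[:,1],np.round(bx[:,0]+bx[:,1]*.3,2)))]
    Q.append([k[np.argmin(np.hypot(*(P-b).T))] for b in bx])
for a,b in zip(*Q): print(a,b,tri([(c1,a),(c2,b)]))
E
```

```text
[0.42425628 0.23580554 0.1483535 ]
[291.83005869 201.67905243] [248, 158, 96, 92, 7355] [294.0, 204.5]
plane z=10mm: ((432.9512939453125, 236.20684814453125), (97.85885620117188, 99.65898895263672), 83.379638671875)
[319.00544253 194.85371482] [265, 141, 119, 109, 10394] [322.7, 198.4]
plane z=10mm: ((432.24981689453125, 237.2716522216797), (99.3763198852539, 100.44823455810547), 83.33406829833984)
[253 158] [279 141] (array([0.37129884, 0.20454727, 0.05694805]), np.float64(0.0012147419028492963))
[343 169] [382 155] (array([0.38753091, 0.28841614, 0.02077817]), np.float64(0.00012227586002734947))
[248 241] [265 242] (array([0.47375432, 0.18382921, 0.01367929]), np.float64(0.0001872881852423716))
[330 249] [365 249] (array([0.47168842, 0.27690307, 0.03207655]), np.float64(0.0009449383759171883))
```

The w1 picture shows the tile at (294,204), rotated by about -6.7°. The scraper handle is at (198,240), the dish at (283,338), the red roof at (115,222) and the chamber at the left edge. Next I'll shift the camera for a better baseline.

Request:
move_arm([
  [[1,2.4,0,0,0,0,0],[1,2.4,0,0,0,0,0],[1,2.4,0,0,0,0,0],[1,2.4,0,0,0,0,0]],
])

```text
time: 1.58
tool_pos: [0.4847, 0.2366, 0.1488]
tcp_rot: [-0.007, 1.0, 0.0, 0.0]
contact_force: [-1.2, -0.2, 0.4]
finger_gap: 0.0853
grasp_force: 0.0
```

```bash
cat >> h.py <<'E'
def quad(c,m,g,z):
    """corner pixels of the squarish blob of mask m nearest pixel g: side lines fitted on plane z"""
    B,l=blobs(m,150); i=min(B,key=lambda b:np.hypot(*(np.array(b[2])-g)))[0]
    k=max(cv2.findContours((l==i).astype(np.uint8),0,1)[0],key=cv2.contourArea)[:,0]
    P=on_z(c,k,z)[:,:2]*1000; r=cv2.minAreaRect(P.astype(np.float32))
    bx=cv2.boxPoints(r); L=[]
    for a,b in zip(bx,np.roll(bx,-1,0)):
        t=(b-a)/np.hypot(*(b-a)); n=np.array([-t[1],t[0]]); u=(P-a)@t; v=(P-a)@n
        s=(abs(v)<4)&(u>.15*np.hypot(*(b-a)))&(u<.85*np.hypot(*(b-a)))
        vx,vy,x0,y0=cv2.fitLine(P[s].astype(np.float32),cv2.DIST_HUBER,0,.01,.01).ravel()
        L.append(((x0,y0),(vx,vy)))
    C=[]
    for (p,d),(q,e) in zip(L,L[1:]+L[:1]):
        t=np.linalg.solve(np.array([d,[-e[0],-e[1]]]).T,np.subtract(q,p)); C.append(np.add(p,np.multiply(d,t[0])))
    C=np.array(C); sides=np.hypot(*(np.roll(C,-1,0)-C).T); 
    ang=[np.degrees(np.arctan2(d[1],d[0]))%90 for _,d in L]
    ce=C.mean(0); C=C[np.argsort(np.arctan2(*(C-ce).T))]
    return C,sides,ang,np.array([proj(c,[*x/1000,z]) for x in C])
E
python3 - <<'E'
from h import *
from workcell import robot
c2=pickle.load(open("w2.pkl","rb")); c3=cap("wrist","w3"); print(robot.state()["tool_pos"])
R=[]
for c in(c2,c3):
    m=dark(c); m[265:]=0
    C,s,a,px=quad(c,m,proj(c,[.432,.237,.01]),.01); R.append(px)
    print(C.mean(0).round(1),s.round(1),np.round(a,1),px.round().tolist())
for a,b in zip(*R): print(tri([(c2,a),(c3,b)]))
E
```

```text
[0.48409573 0.23651945 0.14882185]
[432.4 237.3] [98.2 98.8 97.7 98.2] [83.  83.2 83.3 83.5] [[274.0, 141.0], [383.0, 155.0], [364.0, 254.0], [264.0, 242.0]]
[432.8 237.5] [98.  98.  97.3 98.2] [83.  83.4 83.4 83.2] [[272.0, 72.0], [384.0, 87.0], [366.0, 194.0], [260.0, 181.0]]
(array([0.37815671, 0.19457578, 0.00806284]), np.float64(0.00023110357713970552))
(array([0.38961399, 0.29246302, 0.00627857]), np.float64(1.7723008422960912e-06))
(array([0.48714822, 0.28025999, 0.01001074]), np.float64(9.756428792908867e-05))
(array([0.4763273 , 0.18249018, 0.00811197]), np.float64(0.00021610146111515383))
```

Request:
move_arm([
  [[1,-1.4,-9.4,0,0,0,0],[1,-1.4,-9.4,0,0,0,0],[1,-1.4,-9.4,0,0,0,0],[1,-1.4,-9.4,0,0,0,0],[1,-1.4,-9.4,0,0,0,0],[1,-1.4,-9.4,0,0,0,0],[1,-1.4,-9.4,0,0,0,0],[1,-1.4,-9.4,0,0,0,0]],
])

```text
time: 2.3
tool_pos: [0.4489, 0.0001, 0.1489]
tcp_rot: [-0.005, 1.0, 0.0, 0.001]
contact_force: [-0.3, 0.1, 0.1]
finger_gap: 0.0851
grasp_force: 0.0
```

Request:
move_arm([
  [[1,-1.6,-9.0,0,0,0,0],[1,-1.6,-9.0,0,0,0,0],[1,-1.6,-9.0,0,0,0,0],[1,-1.6,-9.0,0,0,0,0],[1,-1.6,-9.0,0,0,0,0],[1,-1.6,-9.0,0,0,0,0],[1,-1.6,-9.0,0,0,0,0],[1,-1.6,-9.0,0,0,0,0]],
])

```text
time: 2.97
tool_pos: [0.4097, -0.2239, 0.1481]
tcp_rot: [-0.006, 1.0, 0.0, 0.0]
contact_force: [0.8, 0.2, -0.2]
finger_gap: 0.0852
grasp_force: 0.0
```

```bash
python3 - <<'E'
from h import *
from workcell import robot
c=cap("wrist","w4"); print(robot.state()["tool_pos"])
m=red(c); print([(b[1],b[2]) for b in blobs(m)[0]])
E
```

```text
[ 0.40987186 -0.22326513  0.14809501]
[([522, 234, 21, 24, 140], [531.6, 243.8])]
```

View pics/w4.png

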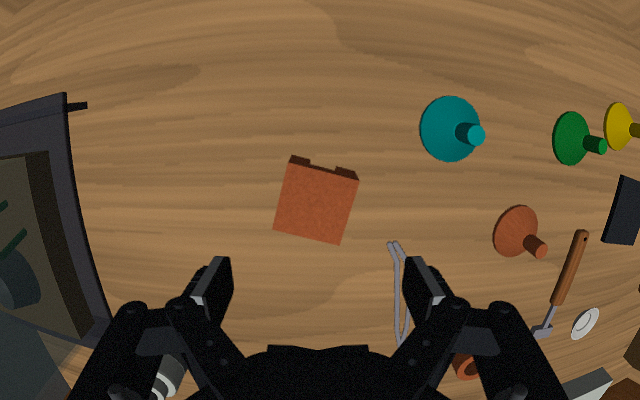

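The chamber's top face is centred near (315,203), with a darker door face above it toward the base at (322,165). So the plain walls face ±y and a yaw near 90° grips them. The tweezers are at (397,290).

Request:
move_arm([
  [[1,2.4,0,0,0,0,0],[1,2.4,0,0,0,0,0],[1,2.4,0,0,0,0,0],[1,2.4,0,0,0,0,0]],
])

```text
time: 3.35
tool_pos: [0.4703, -0.2223, 0.1477]
tcp_rot: [-0.008, 1.0, 0.0, -0.0]
contact_force: [-0.4, -0.0, 1.2]
finger_gap: 0.0859
grasp_force: 0.0
```

```bash
python3 - <<'E'
from h import *
from workcell import robot
c4=pickle.load(open("w4.pkl","rb")); c5=cap("wrist","w5"); print(robot.state()["tool_pos"])
H=cv2.cvtColor(c4["color"],cv2.COLOR_RGB2HSV)
print(H[205,315],H[172,300],H[167,345],H[120,315],H[235,515],H[240,537])
H5=cv2.cvtColor(c5["color"],cv2.COLOR_RGB2HSV); print(proj(c5,[.41,-.225,.038]),H5[int(proj(c5,[.41,-.225,.038])[1]),int(proj(c5,[.41,-.225,.038])[0])])
E
```

```text
[ 0.46965061 -0.22260954  0.14778833]
[ 10 176 145] [ 10 175 147] [ 17 130 141] [ 17 124 144] [  9 177 138] [  9 198  58]
[316.82024904 127.05301424] [ 11 186 136]
```

```bash
cat >> h.py <<'E'
def red(c,vmin=95):
    h,s,v=cv2.split(cv2.cvtColor(cv2.GaussianBlur(c["color"],(3,3),0),cv2.COLOR_RGB2HSV))
    m=(((h<=13)|(h>174))&(s>=145)&(v>vmin)).astype(np.uint8)*255
    return cv2.morphologyEx(m,cv2.MORPH_OPEN,np.ones((3,3),np.uint8))
E
python3 - <<'E'
from h import *
c4=pickle.load(open("w4.pkl","rb")); c5=pickle.load(open("w5.pkl","rb"))
R=[]
for c in(c4,c5):
    C,s,a,px=quad(c,red(c),proj(c,[.41,-.225,.038]),.038); R.append(px)
    print(C.mean(0).round(1),s.round(1),np.round(a,1),px.round().tolist())
for a,b in zip(*R): print(tri([(c4,a),(c5,b)]))
E
```

```text
[ 413.9 -227.8] [59.6 59.5 59.9 59.9] [76.  76.1 75.7 75.7] [[287.0, 162.0], [359.0, 181.0], [339.0, 245.0], [272.0, 229.0]]
[ 413.8 -227.8] [59.8 59.9 59.7 59.5] [75.9 75.7 75.9 76. ] [[286.0, 86.0], [361.0, 105.0], [340.0, 178.0], [267.0, 159.0]]
(array([ 0.3776645 , -0.2495405 ,  0.03752011]), np.float64(2.4961371879525014e-05))
(array([ 0.39209744, -0.19164091,  0.03925052]), np.float64(2.0846429839392656e-05))
(array([ 0.4503813 , -0.20605439,  0.03727934]), np.float64(4.242685510439557e-05))
(array([ 0.43520552, -0.26381044,  0.03906145]), np.float64(9.283887915977526e-06))
```

Request:
move_arm([
  [[1,-2.24,-0.21,-2.0,0,0,-2.97],[1,-2.24,-0.21,-2.0,0,0,-2.97],[1,-2.24,-0.21,-2.0,0,0,-2.97],[1,-2.24,-0.21,-2.0,0,0,-2.97],[1,-2.24,-0.21,-5.03,0,0,-2.97],[1,-2.24,-0.21,-5.03,0,0,-2.97],[1,-2.24,-0.21,-5.03,0,0,-2.97],[1,-2.24,-0.21,-5.03,0,0,-2.97]],
])

```text
time: 4.07
tool_pos: [0.4134, -0.2291, 0.0226]
tcp_rot: [0.122, 0.993, 0.0, -0.001]
contact_force: [0.6, -0.1, 1.5]
finger_gap: 0.0859
grasp_force: 0.0
```

Request:
move_arm([
  [[0.4,0,0,0,0,0,0],[0.4,0,0,0,0,0,0],[0.4,0,0,0,0,0,0],[0.4,0,0,0,0,0,0],[0.4,0,0,0,0,0,0],[0.4,0,0,0,0,0,0]],
], force=40)

```text
time: 4.57
tool_pos: [0.4151, -0.2303, 0.0251]
tcp_rot: [0.123, 0.992, -0.001, 0.002]
contact_force: [0.1, 1.2, 7.5]
finger_gap: 0.0595
grasp_force: 42.5
```

Request:
move_arm([
  [[0.4,0,0,1,0,0,0],[0.4,0,0,2,0,0,0],[0.4,0,0,3.5,0,0,0],[0.4,0,0,5,0,0,0],[0.4,0,0,5,0,0,0]],
])

```text
time: 4.98
tool_pos: [0.4161, -0.2311, 0.1561]
tcp_rot: [0.123, 0.992, -0.002, 0.005]
contact_force: [0.2, -1.0, -1.2]
finger_gap: 0.0589
grasp_force: 45.9
```

```bash
python3 - <<'E'
from h import *
from workcell import robot
s=robot.state(); print(s["tool_pos"],s["tcp_rot"],s["contact_force"],s["finger_gap"])
c=cap("wrist","w6"); s=robot.state(); print(s["tool_pos"],s["tcp_rot"])
cv2.imwrite("pics/w6c.png",cv2.resize(c["color"][130:330,170:470,::-1],None,fx=2,fy=2))
E
```

```text
[ 0.41614053 -0.23109978  0.15608977] [ 0.12291616  0.99239955 -0.00222712  0.00545857] [ 0.21585359 -1.03860854 -1.21243409] 0.05894047417998029
[ 0.41557667 -0.23079431  0.15269965] [ 0.12292926  0.99240564 -0.00166356  0.00408396]
```

View pics/w6c.png

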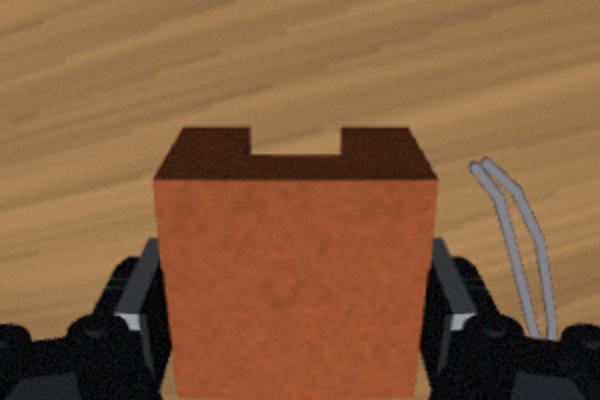

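The chamber is gripped squarely between the pads, with its top face spanning crop columns 155–437. Next I'll measure its offset in the tool frame.

```bash
cat >> h.py <<'E'
from scipy.spatial.transform import Rotation as Ro
def tool(s,P):
    return Ro.from_quat(s["tcp_rot"]).inv().apply(np.asarray(P)-s["tool_pos"])*1000
E
python3 - <<'E'
from h import *
from workcell import robot
s=robot.state(); c=cap("wrist","w6"); s2=robot.state()
print(s["tool_pos"],s2["tool_pos"],s2["tcp_rot"])
m=red(c,85); B,l=blobs(m,1000); i=max(B,key=lambda b:b[1][4]); print(i)
k=max(cv2.findContours((l==i[0]).astype(np.uint8),0,1)[0],key=cv2.contourArea)[:,0]
z=s["tool_pos"][2]+.013
T=tool(s,on_z(c,k,z))[:,:2]
for a in(-10,0,10,20,25):
    q=T[abs(T[:,0]-a)<2]; print(a,[q[q[:,1]<0,1].mean().round(2),q[q[:,1]>0,1].mean().round(2)])
print("near edge x at y=-20,0,20",[T[(abs(T[:,1]-b)<3)&(T[:,0]>15),0].mean().round(2) for b in(-20,0,20)])
E
```

```text
[ 0.41557667 -0.23079431  0.15269965] [ 0.41465858 -0.23027226  0.14995176] [ 1.22928908e-01  9.92412348e-01 -9.49738363e-04  2.30504738e-03]
(5, [246, 219, 143, 112, 14479], [317.3, 272.7])
-10 [np.float64(-30.77), np.float64(28.01)]
0 [np.float64(-30.74), np.float64(28.04)]
10 [np.float64(-31.02), np.float64(28.28)]
20 [np.float64(-31.38), np.float64(28.52)]
25 [np.float64(-31.28), np.float64(28.45)]
near edge x at y=-20,0,20 [np.float64(31.78), np.float64(31.72), np.float64(31.65)]
```

Request:
move_arm([
  [[0.4,0.4,9.4,0,0,0,0.7],[0.4,0.4,9.4,0,0,0,0.7],[0.4,0.4,9.4,0,0,0,0.7],[0.4,0.4,9.4,0,0,0,0.7],[0.4,0.4,9.4,0,0,0,0.7],[0.4,0.4,9.4,0,0,0,0.7],[0.4,0.4,9.4,0,0,0,0.7],[0.4,0.4,9.4,0,0,0,0.7]],
])

```text
time: 5.75
tool_pos: [0.423, 0.0066, 0.1464]
tcp_rot: [0.091, 0.996, -0.0, -0.001]
contact_force: [0.1, 0.2, -2.5]
finger_gap: 0.0595
grasp_force: 45.7
```

Request:
move_arm([
  [[0.4,0.4,9.3,0,0,0,0.78],[0.4,0.4,9.3,0,0,0,0.78],[0.4,0.4,9.3,0,0,0,0.78],[0.4,0.4,9.3,0,0,0,0.78],[0.4,0.4,9.3,0,0,0,0.78],[0.4,0.4,9.3,0,0,0,0.78],[0.4,0.4,9.3,0,0,0,0.78],[0.4,0.4,9.3,0,0,0,0.78]],
])

```text
time: 6.42
tool_pos: [0.4335, 0.2378, 0.1462]
tcp_rot: [0.058, 0.998, -0.001, -0.001]
contact_force: [0.1, -0.4, -2.5]
finger_gap: 0.0589
grasp_force: 45.7
```

Request:
move_arm([
  [[0.4,0,0,-1.5,0,0,0],[0.4,0,0,-2.5,0,0,0],[0.4,0,0,-3.0,0,0,0],[0.4,0,0,-3.4,0,0,0],[0.4,0,0,-3.4,0,0,0],[0.4,0,0,-3.4,0,0,0],[0.4,0,0,-3.4,0,0,0],[0.4,0,0,-3.4,0,0,0]],
])

```text
time: 7.08
tool_pos: [0.4343, 0.2381, 0.0637]
tcp_rot: [0.059, 0.998, 0.001, 0.001]
contact_force: [-0.2, -0.2, -1.5]
finger_gap: 0.0592
grasp_force: 45.6
```

```bash
python3 - <<'E'
from h import *
from workcell import robot
c=cap("wrist","w7"); s=robot.state()
t=Ro.from_quat(s["tcp_rot"]).as_matrix(); print(s["tool_pos"],np.degrees(np.arctan2(t[1,1],t[0,1])),t[:,2],s["contact_force"])
E
```

```text
[0.43418121 0.23814725 0.06348364] 83.2606764559265 [ 1.86941167e-03  9.76107572e-04 -9.99997776e-01] [ 0.28342728 -1.14807124 -2.14733168]
```

Request:
move_arm([
  [[0.4,0.024,0.022,-0.4,0,0,0],[0.4,0.024,0.022,-0.8,0,0,0],[0.4,0.024,0.022,-1.0,0,0,0],[0.4,0.024,0.022,-1.12,0,0,0],[0.4,0.024,0.022,-1.14,0,0,0],[0.4,0.024,0.022,-1.14,0,0,0],[0.4,0.024,0.022,-1.14,0,0,0],[0.4,0.024,0.022,-1.14,0,0,0]],
])

```text
time: 7.8
tool_pos: [0.4335, 0.2383, 0.0349]
tcp_rot: [0.059, 0.998, -0.0, -0.0]
contact_force: [-9.2, -4.5, 17.9]
finger_gap: 0.0592
grasp_force: 48.4
```

Request:
move_arm([
  [[0.4,0.02,0,0.03,0,0,0],[0.4,0.02,0,0.03,0,0,0],[0.4,0.02,0,0.03,0,0,0]],
])

```text
time: 8.05
tool_pos: [0.4344, 0.2384, 0.0349]
tcp_rot: [0.059, 0.998, 0.0, 0.0]
contact_force: [-4.6, -1.4, 10.5]
finger_gap: 0.0591
grasp_force: 47.5
```

Request:
move_arm([
  [[1,0,0,0,0,0,0],[1,0,0,0,0,0,0],[1,0,0,0,0,0,0],[1,0,0,0,0,0,0]],
])

```text
time: 8.38
tool_pos: [0.4344, 0.2383, 0.034]
tcp_rot: [0.059, 0.998, -0.0, -0.0]
contact_force: [0.4, -1.2, -0.7]
finger_gap: 0.0856
grasp_force: 0.0
```

Request:
move_arm([
  [[1,0,0,1,0,0,0],[1,0,0,2,0,0,0],[1,1,0,3.5,0,0,0],[1,2.4,0,5,0,0,1.5],[1,2.4,0,5,0,0,1.5],[1,2.4,0,5,0,0,1.5],[1,2.4,0,5,0,0,1.5]],
])

```text
time: 8.97
tool_pos: [0.4947, 0.2383, 0.1589]
tcp_rot: [-0.006, 1.0, -0.0, -0.0]
contact_force: [0.3, 0.2, -0.3]
finger_gap: 0.0851
grasp_force: 0.0
```

```bash
python3 - <<'E'
from h import *
from workcell import robot
c=cap("wrist","w8"); s=robot.state(); print(s["tool_pos"],s["tcp_rot"])
C,sd,a,px=quad(c,red(c),proj(c,[.434,.238,.048]),.048); print("chamber",C.mean(0).round(1),sd.round(1),np.round(a,1),px.round().tolist())
m=dark(c); m[265:]=0; m|=red(c,20); m=cv2.morphologyEx(m,cv2.MORPH_CLOSE,np.ones((5,5)))
C,sd,a,px=quad(c,m,proj(c,[.434,.238,.01]),.01); print("tile",C.mean(0).round(1),sd.round(1),np.round(a,1),px.round().tolist())
E
```

```text
[0.49383528 0.23816778 0.15802237] [-6.08987253e-03  9.99980931e-01 -3.84157491e-04 -9.50487991e-04]
chamber [432.2 237.3] [58.6 58.9 58.9 58.6] [83.5 83.2 83.2 83.5] [[286.0, 83.0], [361.0, 92.0], [350.0, 166.0], [278.0, 156.0]]
tile [432.7 237.3] [97.7 98.2 97.8 98.1] [83.2 83.1 83.1 83.2] [[271.0, 62.0], [380.0, 77.0], [363.0, 181.0], [260.0, 168.0]]
```

View pics/w8.png

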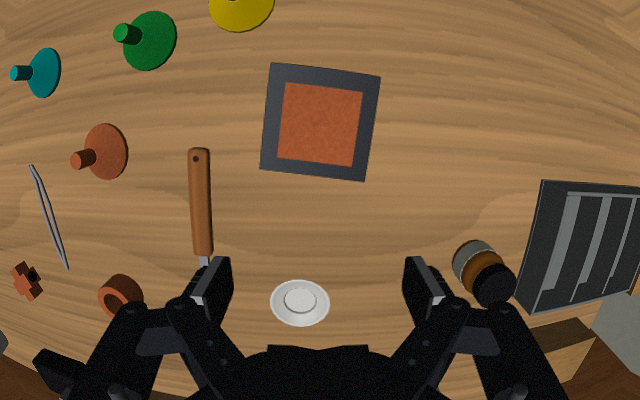

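The chamber sits centred on the tile and parallel to it, 0.5 mm off at most. The scraper (200,200), dish (300,302) and jar (480,270) are untouched. Now the cross.

Request:
move_arm([
  [[1,2.7,-9.5,0,0,0,0],[1,2.7,-9.5,0,0,0,0],[1,2.7,-9.5,0,0,0,0],[1,2.7,-9.5,0,0,0,0],[1,2.7,-9.5,0,0,0,0],[1,2.7,-9.5,0,0,0,0],[1,2.7,-9.5,0,0,0,0],[1,2.7,-9.5,0,0,0,0]],
])

```text
time: 9.68
tool_pos: [0.5609, -0.0006, 0.1576]
tcp_rot: [-0.005, 1.0, 0.0, -0.001]
contact_force: [0.1, 0.3, -0.0]
finger_gap: 0.0853
grasp_force: 0.0
```

Request:
move_arm([
  [[1,1.2,-9.5,0,0,0,0],[1,1.2,-9.5,0,0,0,0],[1,1.2,-9.5,0,0,0,0],[1,1.2,-9.5,0,0,0,0],[1,1.2,-9.5,0,0,0,0],[1,1.2,-9.5,0,0,0,0],[1,1.2,-9.5,0,0,0,0],[1,1.2,-9.5,0,0,0,0]],
])

```text
time: 10.35
tool_pos: [0.5915, -0.2362, 0.1579]
tcp_rot: [-0.006, 1.0, 0.001, -0.001]
contact_force: [0.0, 0.6, -0.1]
finger_gap: 0.0856
grasp_force: 0.0
```

```bash
python3 - <<'E'
from h import *
from workcell import robot
c=cap("wrist","w9"); s=robot.state(); print(s["tool_pos"],s["tcp_rot"])
E
```

```text
[ 0.59164021 -0.2352235   0.15832774] [-6.74823194e-03  9.99976672e-01  5.87767646e-04 -8.78168781e-04]
```

Request:
move_arm([
  [[1,2.0,0,0,0,0,0],[1,2.0,0,0,0,0,0],[1,2.0,0,0,0,0,0],[1,2.0,0,0,0,0,0],[1,2.0,0,0,0,0,0]],
])

```text
time: 10.82
tool_pos: [0.6417, -0.2351, 0.1599]
tcp_rot: [-0.007, 1.0, 0.0, 0.0]
contact_force: [-0.3, 0.5, 1.1]
finger_gap: 0.0852
grasp_force: 0.0
```

```bash
cat >> h.py <<'E'
def shape(c,g,z,amin=150,vmin=95):
    """red blob nearest pixel g: contour (px), contour on plane z (mm)"""
    B,l=blobs(red(c,vmin),amin); b=min(B,key=lambda b:np.hypot(*(np.array(b[2])-g)))
    k=max(cv2.findContours((l==b[0]).astype(np.uint8),0,1)[0],key=cv2.contourArea)[:,0]
    return b,k,on_z(c,k,z)[:,:2]*1000
E
python3 - <<'E'
from h import *
from workcell import robot
c2=cap("wrist","w10"); s=robot.state(); print(s["tool_pos"],s["tcp_rot"])
c1=pickle.load(open("w9.pkl","rb")); U=[]
for c in(c1,c2):
    b,k,P=shape(c,proj(c,[.645,-.236,.026]),.026)
    r=cv2.minAreaRect(P.astype(np.float32)); M=cv2.moments(P.astype(np.float32)[:,None])
    print(b,r,M["m10"]/M["m00"],M["m01"]/M["m00"],M["m00"])
    U.append(proj(c,[M["m10"]/M["m00"]/1e3,M["m01"]/M["m00"]/1e3,.026]))
print(U,tri([(c1,U[0]),(c2,U[1])]))
cv2.imwrite("pics/w10c.png",cv2.resize(np.hstack([x["color"][40:280,220:420,::-1] for x in(c1,c2)]),None,fx=2,fy=2))
E
```

```text
[ 0.64162531 -0.23549901  0.16024812] [-7.16893526e-03  9.99974257e-01 -1.03214679e-04  2.84956819e-04]
(5, [283, 222, 67, 58, 2362], [316.0, 251.0]) ((650.0216064453125, -238.2665252685547), (58.958248138427734, 57.9850959777832), 71.98249816894531) 650.1187214459358 -238.08151146511858 2349.2586926296353
(4, [281, 168, 70, 66, 2821], [315.4, 200.5]) ((650.3030395507812, -238.39071655273438), (58.62740707397461, 58.35285949707031), 72.88500213623047) 650.17964872768 -238.1162802067055 2341.6329130027443
[array([315.95531091, 252.19291731]), array([315.37259169, 201.4323889 ])] (array([ 0.65028279, -0.23809857,  0.02568609]), np.float64(1.8056966608793273e-05))
```

View pics/w10c.png

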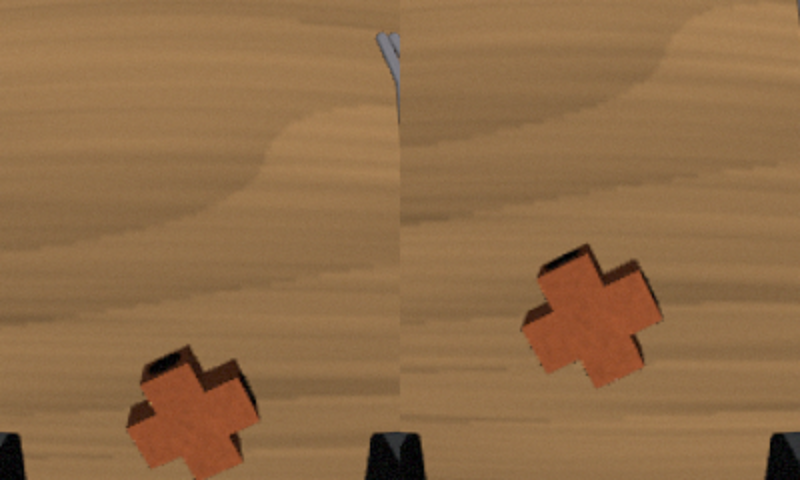

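Both crops show the cross lying flat. Its arms are turned about 25° in the image, so minAreaRect's angle is the 45° false fit. I'll get the arm angle from the 4-fold moment.

```bash
cat >> h.py <<'E'
def arm_angle(P):
    """direction (deg, mod 90) of the arms of a plus from its outline in mm: 4-fold moment"""
    ce=cv2.moments(P.astype(np.float32)[:,None]); ce=[ce["m10"]/ce["m00"],ce["m01"]/ce["m00"]]
    im=np.zeros((800,800),np.uint8); cv2.fillPoly(im,[((P-ce)*10+400).round().astype(int)],1)
    y,x=np.nonzero(im); w=((x-400)+1j*(y-400))
    return np.array(ce), np.degrees(np.angle((w**4).sum()))/4%90
E
python3 - <<'E'
from h import *
for n in("w9","w10"):
    c=pickle.load(open(n+".pkl","rb")); b,k,P=shape(c,proj(c,[.65,-.238,.026]),.026)
    ce,a=arm_angle(P); t=np.radians(a); Q=(P-ce)@np.array([[np.cos(t),-np.sin(t)],[np.sin(t),np.cos(t)]])
    print(ce,a,"extents along arms",Q.min(0),Q.max(0))
E
```

```text
[ 650.11872145 -238.08151147] 27.29748925892759 extents along arms [-30.10727797 -30.10120959] [30.24944459 30.57121493]
[ 650.17964873 -238.11628021] 27.78777274116933 extents along arms [-30.05009809 -29.99494105] [30.03945366 30.17033315]
```

Request:
move_arm([
  [[1,0.34,-0.06,-2.0,0,0,5.34],[1,0.34,-0.06,-2.0,0,0,5.34],[1,0.34,-0.06,-3.0,0,0,5.34],[1,0.34,-0.06,-3.0,0,0,5.34],[1,0.34,-0.06,-4.5,0,0,5.34],[1,0.34,-0.06,-5.85,0,0,5.34],[1,0.34,-0.06,-5.85,0,0,5.34],[1,0.34,-0.06,-5.85,0,0,5.34]],
])

```text
time: 11.53
tool_pos: [0.6489, -0.2375, 0.0125]
tcp_rot: [-0.237, 0.971, 0.001, -0.001]
contact_force: [0.3, -0.1, 0.6]
finger_gap: 0.085
grasp_force: 0.0
```

Request:
move_arm([
  [[0.4,0,0,0,0,0,0],[0.4,0,0,0,0,0,0],[0.4,0,0,0,0,0,0],[0.4,0,0,0,0,0,0],[0.4,0,0,0,0,0,0],[0.4,0,0,0,0,0,0],[0.4,0,0,0,0,0,0],[0.4,0,0,0,0,0,0]],
], force=40)

```text
time: 12.2
tool_pos: [0.6519, -0.2386, 0.0166]
tcp_rot: [-0.237, 0.971, -0.001, 0.002]
contact_force: [-0.9, 0.4, 5.7]
finger_gap: 0.0593
grasp_force: 44.3
```

```bash
python3 - <<'E'
from workcell import robot
s=robot.state(); print(s["tool_pos"],s["tcp_rot"],s["contact_force"],s["finger_gap"])
E
```

```text
[ 0.65194575 -0.23857259  0.01664834] [-0.23735629  0.9714201  -0.00120758  0.00187781] [-0.88742522  0.4403302   5.69328549] 0.05925803167614452
```

Request:
move_arm([
  [[0.4,0,0,1,0,0,0],[0.4,0,0,2,0,0,0],[0.4,0,0,3.5,0,0,0],[0.4,0,0,5.5,0,0,0],[0.4,0,0,5.5,0,0,0],[0.4,0,0,5.5,0,0,0],[0.4,0,0,5.5,0,0,0]],
])

```text
time: 12.78
tool_pos: [0.651, -0.2383, 0.1518]
tcp_rot: [-0.237, 0.971, -0.001, 0.001]
contact_force: [-0.2, -0.5, -2.8]
finger_gap: 0.0595
grasp_force: 44.2
```

```bash
python3 - <<'E'
from h import *
from workcell import robot
s=robot.state(); c=cap("wrist","w11"); print(s["tool_pos"],s["tcp_rot"],s["finger_gap"])
z=s["tool_pos"][2]+.026-.0166
b,k,P=shape(c,proj(c,[*s["tool_pos"][:2],z]),z,1000,85); ce,a=arm_angle(P)
T=tool(s,np.c_[P/1000,np.full(len(P),z)])[:,:2]; print(b,ce,a,"tool frame centroid",tool(s,[*ce/1000,z]))
print("near end x, lateral extents",T[abs(T[:,1])<8,0].max(),T[abs(T[:,0])<8,1].min(),T[abs(T[:,0])<8,1].max(), [T[(T[:,0]>17)&(T[:,0]<26)&(g*T[:,1]>0),1].mean() for g in(-1,1)])
E
```

```text
[ 0.6510295  -0.23827928  0.15180591] [-2.37358184e-01  9.71421463e-01 -6.61497534e-04  9.97826258e-04] 0.05946175582618182
(4, [252, 220, 132, 108, 9303], [317.2, 273.6]) [ 650.35076047 -240.30756936] 27.362372744152445 tool frame centroid [ 1.52233532 -1.50327642 -9.39985606]
near end x, lateral extents 31.27076946294536 -31.027531509942534 28.144734555864375 [np.float64(-14.309905039020995), np.float64(11.149445055717413)]
```

Request:
move_arm([
  [[0.4,-4.4,9.6,0,0,0,-3.4],[0.4,-4.4,9.6,0,0,0,-3.4],[0.4,-4.4,9.6,0,0,0,-3.4],[0.4,-4.4,9.6,0,0,0,-3.4],[0.4,-4.4,9.6,0,0,0,-3.4],[0.4,-4.4,9.6,0,0,0,-3.4],[0.4,-4.4,9.6,0,0,0,-3.4],[0.4,-4.4,9.6,0,0,0,-3.4]],
])

```text
time: 13.5
tool_pos: [0.5385, 0.0047, 0.1492]
tcp_rot: [-0.093, 0.996, 0.0, -0.001]
contact_force: [0.0, -0.3, -1.3]
finger_gap: 0.0593
grasp_force: 44.3
```

Request:
move_arm([
  [[0.4,-4.29,9.48,0,0,0,-3.42],[0.4,-4.29,9.48,0,0,0,-3.42],[0.4,-4.29,9.48,0,0,0,-3.42],[0.4,-4.29,9.48,0,0,0,-3.42],[0.4,-4.29,9.48,0,0,0,-3.42],[0.4,-4.29,9.48,0,0,0,-3.42],[0.4,-4.29,9.48,0,0,0,-3.42],[0.4,-4.29,9.48,0,0,0,-3.42]],
])

```text
time: 14.17
tool_pos: [0.4319, 0.2411, 0.1491]
tcp_rot: [0.056, 0.998, -0.0, -0.001]
contact_force: [0.0, -0.5, -1.8]
finger_gap: 0.0589
grasp_force: 44.4
```

Request:
move_arm([
  [[0.4,0,0,-1,0,0,0],[0.4,0,0,-2,0,0,0],[0.4,0,0,-2.5,0,0,0],[0.4,0,0,-2.5,0,0,0],[0.4,0,0,-2.5,0,0,0],[0.4,0,0,-2.5,0,0,0],[0.4,0,0,-2.5,0,0,0]],
])

```text
time: 14.75
tool_pos: [0.4342, 0.239, 0.0895]
tcp_rot: [0.058, 0.998, 0.0, 0.001]
contact_force: [-0.2, -0.0, -1.7]
finger_gap: 0.0589
grasp_force: 44.4
```

```bash
cat >> h.py <<'E'
def st():
    from workcell import robot
    s=robot.state(); t=Ro.from_quat(s["tcp_rot"]).as_matrix()
    print("t %.2f"%s["time"],(s["tool_pos"]*1000).round(2),"yaw %.2f"%np.degrees(np.arctan2(t[1,1],t[0,1])),"tilt",t[:2,2].round(4),"F",s["contact_force"].round(1),"gap %.4f"%s["finger_gap"])
    return s
E
python3 -c "from h import *;st()"
```

```text
t 14.75 [434.18 238.95  89.54] yaw 83.33 tilt [0.0017 0.0009] F [-0.2 -0.  -1.7] gap 0.0589
```

Request:
move_arm([
  [[0.4,-0.015,-0.01,-0.4,0,0,0],[0.4,-0.015,-0.01,-0.7,0,0,0],[0.4,-0.015,-0.01,-0.9,0,0,0],[0.4,-0.015,-0.01,-0.96,0,0,0],[0.4,-0.015,-0.01,-0.96,0,0,0],[0.4,-0.015,-0.01,-0.96,0,0,0],[0.4,-0.015,-0.01,-0.96,0,0,0]],
])

```text
time: 15.33
tool_pos: [0.4328, 0.2386, 0.0645]
tcp_rot: [0.058, 0.998, 0.0, 0.0]
contact_force: [-2.8, -1.5, 6.4]
finger_gap: 0.0593
grasp_force: 45.6
```

```bash
python3 -c "from h import *;st()"
```

```text
t 15.33 [432.77 238.63  64.48] yaw 83.37 tilt [0.0001 0.0001] F [-2.8 -1.5  6.4] gap 0.0593
```

Request:
move_arm([
  [[0.4,0.03,0,0.04,0,0,0],[0.4,0.03,0,0.04,0,0,0],[0.4,0.03,0,0.02,0,0,0],[0.4,0.03,0,0.02,0,0,0]],
])

```text
time: 15.67
tool_pos: [0.4337, 0.2387, 0.0645]
tcp_rot: [0.058, 0.998, 0.0, -0.0]
contact_force: [-0.2, -0.7, -0.4]
finger_gap: 0.0588
grasp_force: 44.8
```

Request:
move_arm([
  [[1,0,0,0,0,0,0],[1,0,0,0,0,0,0],[1,0,0,0,0,0,0],[1,0,0,0,0,0,0]],
])

```text
time: 16.0
tool_pos: [0.4337, 0.2387, 0.0646]
tcp_rot: [0.058, 0.998, 0.0, -0.0]
contact_force: [0.3, -1.0, -0.5]
finger_gap: 0.0855
grasp_force: 0.0
```

Request:
move_arm([
  [[1,0,0,1,0,0,0],[1,0,0,2,0,0,0],[1,1,0,3.5,0,0,0],[1,2.4,0,4.8,0,0,1.5],[1,2.4,0,4.8,0,0,1.5],[1,2.4,0,4.8,0,0,1.5],[1,2.4,0,4.8,0,0,1.5]],
])

```text
time: 16.58
tool_pos: [0.4936, 0.2386, 0.1841]
tcp_rot: [-0.007, 1.0, -0.0, -0.0]
contact_force: [-0.4, 0.2, -0.9]
finger_gap: 0.0851
grasp_force: 0.0
```

```bash
python3 - <<'E'
from h import *
s=st(); c=cap("wrist","w12")
b,k,P=shape(c,proj(c,[.433,.238,.074]),.074,1000); ce,a=arm_angle(P); t=np.radians(a)
Q=(P-ce)@np.array([[np.cos(t),-np.sin(t)],[np.sin(t),np.cos(t)]]); print(b,ce,a,Q.min(0),Q.max(0))
cv2.imwrite("pics/w12c.png",cv2.resize(c["color"][20:270,200:500,::-1],None,fx=2,fy=2))
E
```

```text
t 16.58 [493.65 238.56 184.09] yaw 90.77 tilt [-0.0007 -0.0002] F [-0.4  0.2 -0.9] gap 0.0851
(1, [280, 86, 79, 80, 5147], [318.7, 124.6]) [431.70514078 237.3236484 ] 38.18371766896858 [-38.26227511 -36.56191547] [36.37851297 37.97559567]
```

View pics/w12c.png

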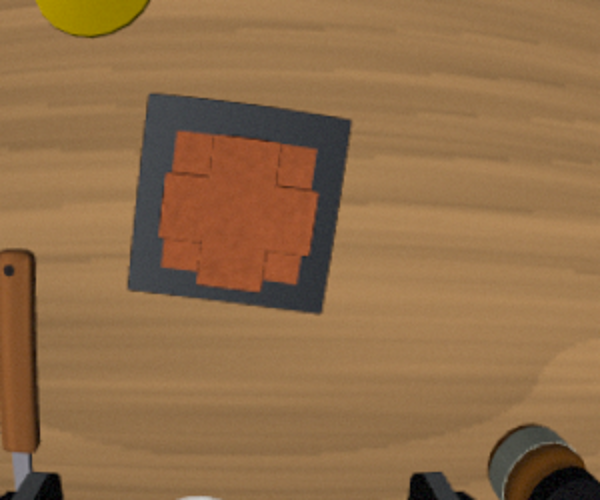

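The cross is flat on the chamber, with its arms parallel to the chamber's sides and tips at crop (162,205), (315,220), (245,137) and (230,290). I'll measure its centre from the arm tips.

```bash
python3 - <<'E'
from h import *
c=pickle.load(open("w12.pkl","rb")); b,k,P=shape(c,proj(c,[.433,.238,.074]),.074,1000)
t=np.radians(-6.7); R=np.array([[np.cos(t),-np.sin(t)],[np.sin(t),np.cos(t)]])
Q=(P-[432.2,237.3])@R   # x,y in tile axes about the chamber's centre
f=lambda s,a,m:np.median(Q[s&(m*Q[:,a]>25),a]).round(2)
mx=abs(Q[:,0])<8; my=abs(Q[:,1])<8
print("y-,y+",f(mx,1,-1),f(mx,1,1),"x-,x+",f(my,0,-1),f(my,0,1))
E
```

```text
y-,y+ -29.14 29.43 x-,x+ -28.78 29.98
```

Request:
move_arm([
  [[1,4.2,-10.1,-0.9,0,0,0],[1,4.2,-10.1,-0.9,0,0,0],[1,4.2,-10.1,-0.9,0,0,0],[1,4.2,-10.1,-0.9,0,0,0],[1,4.2,-10.1,-0.9,0,0,0],[1,4.2,-10.1,-0.9,0,0,0],[1,4.2,-10.1,-0.9,0,0,0],[1,4.2,-10.1,-0.9,0,0,0]],
])

```text
time: 17.3
tool_pos: [0.5982, -0.0176, 0.1596]
tcp_rot: [-0.005, 1.0, -0.0, -0.002]
contact_force: [0.6, -0.0, 0.2]
finger_gap: 0.0857
grasp_force: 0.0
```

```bash
python3 -c "
from h import *
st();cap('wrist','w13')"
```

```text
t 17.30 [598.2  -17.64 159.6 ] yaw 90.59 tilt [-0.0032 -0.0008] F [ 0.6 -0.   0.2] gap 0.0857
```

Request:
move_arm([
  [[1,2.4,0,0,0,0,0],[1,2.4,0,0,0,0,0],[1,2.4,0,0,0,0,0],[1,2.4,0,0,0,0,0],[1,2.4,0,0,0,0,0]],
])

```text
time: 17.77
tool_pos: [0.6575, -0.0128, 0.1618]
tcp_rot: [-0.008, 1.0, 0.0, -0.001]
contact_force: [-0.1, 0.1, 0.4]
finger_gap: 0.0853
grasp_force: 0.0
```

```bash
python3 - <<'E'
from h import *
s=st(); c2=cap("wrist","w14"); c1=pickle.load(open("w13.pkl","rb")); U=[]
for c in(c1,c2):
    b,k,P=shape(c,proj(c,[.635,-.014,.034]),.034)
    (x,y),(a1,a2),_=cv2.fitEllipse(P.astype(np.float32)); print(b,(x,y),a1,a2); U.append(proj(c,[x/1e3,y/1e3,.034]))
print(tri([(c1,U[0]),(c2,U[1])]))
cv2.imwrite("pics/w14c.png",cv2.resize(np.hstack([x["color"][80:280,220:420,::-1] for x in(c1,c2)]),None,fx=2,fy=2))
E
```

```text
t 17.77 [657.55 -12.77 161.78] yaw 90.91 tilt [-0.0014  0.0001] F [-0.1  0.1  0.4] gap 0.0853
(8, [293, 210, 60, 55, 1622], [322.4, 236.4]) (638.5726928710938, -14.093218803405762) 54.20176315307617 54.68971633911133
(6, [286, 143, 64, 62, 1961], [317.6, 172.7]) (638.7317504882812, -14.226059913635254) 54.21062088012695 54.780555725097656
(array([ 0.63887456, -0.01415065,  0.03335984]), np.float64(7.219481109126232e-05))
```

View pics/w14c.png

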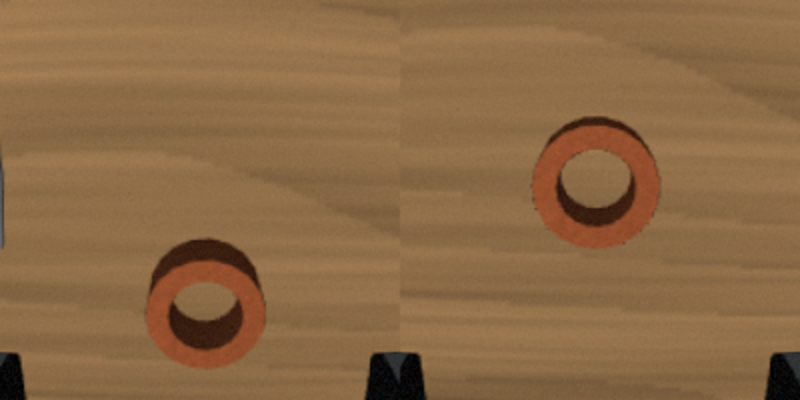

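The drum's top ring is seen whole in both crops, with its rim centred at (205,313) and (596,186), and its height checks out.

Request:
move_arm([
  [[1,-0.75,0,-2.0,0,0,0],[1,-0.75,0,-3.0,0,0,0],[1,-0.75,0,-4.0,0,0,0],[1,-0.75,0,-5.0,0,0,0],[1,-0.75,0,-5.6,0,0,0],[1,-0.75,0,-5.6,0,0,0],[1,-0.75,0,-5.6,0,0,0],[1,-0.75,0,-5.6,0,0,0]],
])

```text
time: 18.48
tool_pos: [0.6403, -0.0136, 0.0241]
tcp_rot: [-0.008, 1.0, -0.0, 0.001]
contact_force: [-0.7, 0.5, -0.0]
finger_gap: 0.0856
grasp_force: 0.0
```

Request:
move_arm([
  [[0.4,0,0,0,0,0,0],[0.4,0,0,0,0,0,0],[0.4,0,0,0,0,0,0],[0.4,0,0,0,0,0,0],[0.4,0,0,0,0,0,0],[0.4,0,0,0,0,0,0],[0.4,0,0,0,0,0,0],[0.4,0,0,0,0,0,0]],
], force=40)

```text
time: 19.15
tool_pos: [0.6407, -0.0139, 0.0241]
tcp_rot: [-0.008, 1.0, -0.0, 0.001]
contact_force: [-2.6, 0.6, 7.9]
finger_gap: 0.0548
grasp_force: 41.7
```

Request:
move_arm([
  [[0.4,0,0,1,0,0,0],[0.4,0,0,2,0,0,0],[0.4,0,0,3.5,0,0,0],[0.4,0,0,5.6,0,0,0],[0.4,0,0,5.6,0,0,0],[0.4,0,0,5.6,0,0,0],[0.4,0,0,5.6,0,0,0]],
])

```text
time: 19.73
tool_pos: [0.6403, -0.0139, 0.1625]
tcp_rot: [-0.007, 1.0, -0.0, 0.001]
contact_force: [-0.5, -0.5, -1.5]
finger_gap: 0.0553
grasp_force: 43.2
```

```bash
python3 - <<'E'
from h import *
s=st(); c=cap("wrist","w15"); z=s["tool_pos"][2]+.034-.0255
b,k,P=shape(c,proj(c,[*s["tool_pos"][:2],z]),z,1000,85)
T=tool(s,np.c_[P/1000,np.full(len(P),z)])[:,:2]; print(b,cv2.fitEllipse(T.astype(np.float32)))
E
```

```text
t 19.73 [640.3  -13.9  162.47] yaw 90.86 tilt [ 0.0013 -0.0001] F [-0.5 -0.5 -1.5] gap 0.0553
(6, [259, 223, 118, 100, 5750], [317.3, 270.4]) ((1.372016429901123, -1.5135736465454102), (54.896095275878906, 55.31788635253906), 70.70650482177734)
```

Request:
move_arm([
  [[0.4,-8.25,10.11,0,0,0,0],[0.4,-8.25,10.11,0,0,0,0],[0.4,-8.25,10.11,0,0,0,0],[0.4,-8.25,10.11,0,0,0,0],[0.4,-8.25,10.11,0,0,0,0],[0.4,-8.25,10.11,0,0,0,0],[0.4,-8.25,10.11,0,0,0,0],[0.4,-8.25,10.11,0,0,0,0]],
])

```text
time: 20.45
tool_pos: [0.4309, 0.24, 0.16]
tcp_rot: [-0.008, 1.0, -0.001, -0.001]
contact_force: [0.8, -0.1, -1.4]
finger_gap: 0.0547
grasp_force: 43.2
```

```bash
python3 -c "from h import *;st()"
```

```text
t 20.45 [430.94 240.   159.96] yaw 90.89 tilt [-0.003  -0.0013] F [ 0.8 -0.1 -1.4] gap 0.0547
```

Request:
move_arm([
  [[0.4,0,0,-1,0,0,0],[0.4,0,0,-1.6,0,0,0],[0.4,0,0,-1.8,0,0,0],[0.4,0,0,-1.8,0,0,0],[0.4,0,0,-1.8,0,0,0],[0.4,0,0,-1.8,0,0,0]],
])

```text
time: 20.95
tool_pos: [0.4341, 0.2387, 0.1176]
tcp_rot: [-0.007, 1.0, 0.0, 0.0]
contact_force: [0.0, -0.4, -1.3]
finger_gap: 0.0548
grasp_force: 43.2
```

```bash
python3 -c "from h import *;st()"
```

```text
t 20.95 [434.1  238.66 117.61] yaw 90.81 tilt [0.0003 0.0002] F [ 0.  -0.4 -1.3] gap 0.0548
```

Within 0.3 mm of the target (434.0, 238.9). Now I'll lower it: contact is expected at a TCP height of 98 mm.

Request:
move_arm([
  [[0.4,0,0.01,-0.4,0,0,0],[0.4,0,0.01,-0.65,0,0,0],[0.4,0,0.01,-0.76,0,0,0],[0.4,0,0.01,-0.77,0,0,0],[0.4,0,0.01,-0.77,0,0,0],[0.4,0,0.01,-0.77,0,0,0]],
])

```text
time: 21.45
tool_pos: [0.4338, 0.239, 0.0981]
tcp_rot: [-0.007, 1.0, -0.0, 0.0]
contact_force: [-1.2, -1.9, 3.5]
finger_gap: 0.0549
grasp_force: 43.6
```

```bash
python3 -c "from h import *;st()"
```

```text
t 21.45 [433.79 238.98  98.07] yaw 90.85 tilt [ 0.0004 -0.0001] F [-1.2 -1.9  3.5] gap 0.0549
```

Light contact at the expected height. Next I'll open, back off and check.

Request:
move_arm([
  [[1,0,0,0,0,0,0],[1,0,0,0,0,0,0],[1,0,0,0,0,0,0],[1,0,0,0,0,0,0],[1,0,0,0,0,0,0]],
])

```text
time: 21.87
tool_pos: [0.4337, 0.2392, 0.0978]
tcp_rot: [-0.008, 1.0, -0.0, -0.0]
contact_force: [-0.6, 0.6, 0.5]
finger_gap: 0.0854
grasp_force: 0.0
```

Request:
move_arm([
  [[1,0,0,1,0,0,0],[1,0,0,2,0,0,0],[1,1,0,3.5,0,0,0],[1,2.4,0,5,0,0,0],[1,2.4,0,5,0,0,0],[1,2.4,0,5,0,0,0],[1,2.4,0,5,0,0,0]],
])

```text
time: 22.45
tool_pos: [0.4939, 0.2391, 0.2225]
tcp_rot: [-0.007, 1.0, -0.0, -0.0]
contact_force: [0.4, 0.2, -0.4]
finger_gap: 0.0851
grasp_force: 0.0
```

```bash
python3 - <<'E'
from h import *
s=st(); c=cap("wrist","w16")
g=proj(c,[.4326,.2374,.108]); print(g)
cv2.imwrite("pics/w16c.png",cv2.resize(c["color"][20:270,200:500,::-1],None,fx=2,fy=2))
E
```

```text
t 22.45 [493.86 239.14 222.46] yaw 90.83 tilt [-0.0004 -0.0001] F [ 0.4  0.2 -0.4] gap 0.0851
[318.05321946 125.3849621 ]
```

View pics/w16c.png

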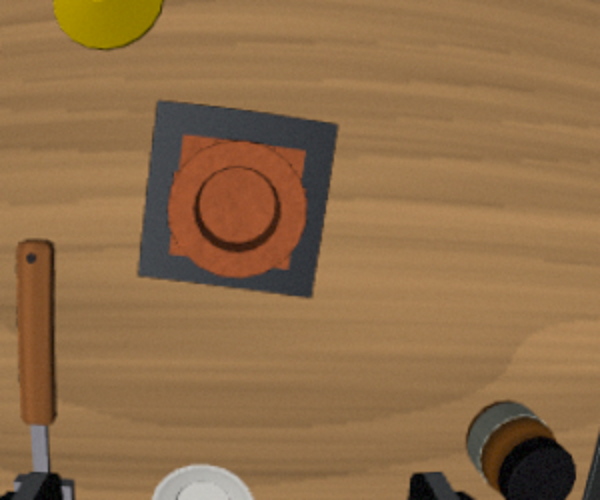

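The drum sits over the cross: outer edge centred at about crop (238,209), bore rim shadow at the bottom (238,250). I'll measure the centre from the bore rim.

```bash
cat >> h.py <<'E'
from scipy.optimize import least_squares
def bore(c,g,z,r=17):
    """bore centre from the far rim of the dark crescent inside the drum"""
    v=cv2.GaussianBlur(c["color"],(3,3),0)[:,:,0].astype(int); x0,y0=np.round(g).astype(int); R=30; pts=[]
    for x in range(x0-17,x0+18):
        col=v[y0:y0+R,x]; d=np.diff(col)   # dark crescent -> lit ring, going down
        j=int(np.argmax(d)); 
        if d[j]>15: pts.append((x,y0+j+.5))
    P=on_z(c,pts,z)[:,:2]*1000
    f=least_squares(lambda q:np.hypot(*(P-q[:2]).T)-q[2],[*P.mean(0),r],loss="soft_l1")
    h=least_squares(lambda q:np.hypot(*(P-q[:2]).T)-r,f.x[:2],loss="soft_l1")
    return len(P),f.x,h.x,abs(h.fun).mean()
E
python3 - <<'E'
from h import *
c=pickle.load(open("w16.pkl","rb")); print(bore(c,[319,124.5],.108))
# outer rim bottom/left/right against the chamber/tile: brightness edges on the fixed 28 mm circle
g=cv2.GaussianBlur(c["color"],(3,3),0).astype(float); best=[]
gx=cv2.Sobel(g,cv2.CV_64F,1,0); gy=cv2.Sobel(g,cv2.CV_64F,0,1); E=np.hypot(gx,gy).max(2)
pts=[]
for t in np.radians(np.arange(-130,131,4)):   # rays from the centre, away from the shaded near side
    rr=np.arange(25,32,.2); q=np.array([proj(c,[(432.6+r*np.cos(t))/1e3,(237.4+r*np.sin(t))/1e3,.108]) for r in rr])
    e=cv2.remap(E.astype(np.float32),q[:,0].astype(np.float32),q[:,1].astype(np.float32),1).ravel(); j=e.argmax()
    pts.append((432.6+rr[j]*np.cos(t),237.4+rr[j]*np.sin(t)))
P=np.array(pts); f=least_squares(lambda q:np.hypot(*(P-q[:2]).T)-28,[432.6,237.4],loss="soft_l1",f_scale=.5); print(f.x,np.median(abs(f.fun)))
E
```

```text
(35, array([431.65896645, 237.43253296,  17.20772434]), array([431.89199074, 237.45016438]), np.float64(0.1622179774812338))
[431.59137821 237.28353116] 0.662362767373871
```

Request:
move_arm([
  [[1,-1.0,-9.48,-1.0,0,0,0],[1,-1.0,-9.48,-1.0,0,0,0],[1,-1.0,-9.48,-1.0,0,0,0],[1,-1.0,-9.48,-1.0,0,0,0],[1,-1.0,-9.48,-1.0,0,0,0],[1,-1.0,-9.48,-1.0,0,0,0],[1,-1.0,-9.48,-1.0,0,0,0],[1,-1.0,-9.48,-1.0,0,0,0]],
])

```text
time: 23.17
tool_pos: [0.4672, 0.0012, 0.1966]
tcp_rot: [-0.006, 1.0, 0.0, -0.001]
contact_force: [-0.4, -0.4, 0.2]
finger_gap: 0.0855
grasp_force: 0.0
```

```bash
python3 -c "
from h import *
st();cap('wrist','w17')"
```

```text
t 23.17 [467.24   1.17 196.6 ] yaw 90.70 tilt [-0.0018  0.0002] F [-0.4 -0.4  0.2] gap 0.0855
```

Request:
move_arm([
  [[1,2.0,0,-1.0,0,0,0],[1,2.0,0,-1.0,0,0,0],[1,2.0,0,-1.0,0,0,0],[1,2.0,0,-1.0,0,0,0],[1,2.0,0,-1.0,0,0,0]],
])

```text
time: 23.63
tool_pos: [0.5181, 0.0033, 0.1728]
tcp_rot: [-0.008, 1.0, 0.0, -0.0]
contact_force: [-1.0, 0.9, 0.6]
finger_gap: 0.0853
grasp_force: 0.0
```

```bash
python3 - <<'E'
from h import *
s=st(); c2=cap("wrist","w18"); c1=pickle.load(open("w17.pkl","rb")); L=[]
for c in(c1,c2):
    g=proj(c,[.448,.002,.03]); print(g); x,y=np.round(g).astype(int); L.append(c["color"][y-55:y+55,x-60:x+60,::-1])
    print(x-60,y-55,[b[1:] for b in blobs(red(c),150)[0] if np.hypot(*(np.array(b[2])-g))<40])
cv2.imwrite("pics/w18c.png",cv2.resize(np.hstack(L),None,fx=3.3,fy=3.3,interpolation=cv2.INTER_NEAREST))
E
```

```text
t 23.63 [518.07   3.29 172.85] yaw 90.96 tilt [-0.0009  0.0001] F [-1.   0.9  0.6] gap 0.0853
[319.80915293 164.5290636 ]
260 110 [([289, 137, 60, 59, 2676], [318.7, 165.7])]
[318.77142671 113.21648195]
259 58 [([285, 87, 66, 65, 3411], [317.5, 119.2])]
```

View pics/w18c.png

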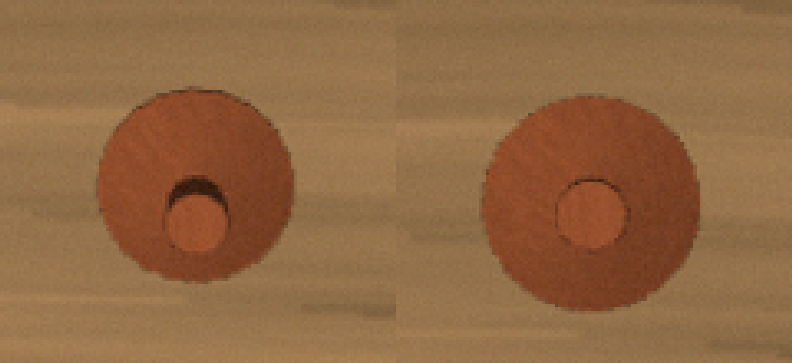

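The red roof stands upright. Its knob top is at (319.4,177.6) in w17 and (318.1,123.2) in w18.

```bash
python3 - <<'E'
from h import *
c1,c2=[pickle.load(open(n+".pkl","rb")) for n in("w17","w18")]
K=[(c1,[319.2,177.4]),(c2,[317.9,123.0])]; print("knob top",tri(K),[on_z(c,u,.056)[0] for c,u in K])
U=[]
for c in(c1,c2):
    b,k,P=shape(c,proj(c,[.45,.001,.006]),.006); (x,y),ax,_=cv2.fitEllipse(P.astype(np.float32)); print((x,y),ax); U.append((c,proj(c,[x/1e3,y/1e3,.006])))
print("rim",tri(U))
E
```

```text
knob top (array([0.45515663, 0.00131637, 0.05409825]), np.float64(2.1894106846008106e-05)) [array([0.45469231, 0.00131916, 0.056     ]), array([0.45503458, 0.00128746, 0.056     ])]
(454.7002868652344, 1.13839852809906) (62.621551513671875, 62.93331527709961)
(454.76568603515625, 1.0614433288574219) (62.63721466064453, 62.78485870361328)
rim (array([0.45478582, 0.00110201, 0.00559181]), np.float64(3.964762811817839e-05))
```

Request:
move_arm([
  [[1,-2.52,-0.03,-2.0,0,0,0],[1,-2.52,-0.03,-2.0,0,0,0],[1,-2.52,-0.03,-2.5,0,0,0],[1,-2.52,-0.03,-3.5,0,0,0],[1,-2.52,-0.03,-4.5,0,0,0],[1,-2.52,-0.03,-5.1,0,0,0],[1,-2.52,-0.03,-5.1,0,0,0],[1,-2.52,-0.03,-5.1,0,0,0]],
])

```text
time: 24.35
tool_pos: [0.4552, 0.0016, 0.0458]
tcp_rot: [-0.008, 1.0, 0.0, -0.0]
contact_force: [-0.3, -0.6, 0.2]
finger_gap: 0.0856
grasp_force: 0.0
```

```bash
python3 -c "from h import *;st()"
```

```text
t 24.35 [455.21   1.63  45.79] yaw 90.88 tilt [-0.0003  0.    ] F [-0.3 -0.6  0.2] gap 0.0856
```

Request:
move_arm([
  [[0.05,0,0,0,0,0,0],[0.05,0,0,0,0,0,0],[0.05,0,0,0,0,0,0],[0.05,0,0,0,0,0,0],[0.05,0,0,0,0,0,0],[0.05,0,0,0,0,0,0],[0.05,0,0,0,0,0,0],[0.05,0,0,0,0,0,0]],
], force=40)

```text
time: 25.02
tool_pos: [0.4559, 0.0014, 0.0457]
tcp_rot: [-0.008, 1.0, -0.0, 0.0]
contact_force: [0.2, 0.2, 3.4]
finger_gap: 0.0161
grasp_force: 38.9
```

```bash
python3 -c "from h import *;st()"
```

```text
t 25.02 [455.87   1.41  45.69] yaw 90.86 tilt [ 0.0005 -0.    ] F [0.2 0.2 3.4] gap 0.0161
```

Request:
move_arm([
  [[0.05,0,0,1,0,0,0],[0.05,0,0,2.5,0,0,0],[0.05,0,0,4,0,0,0],[0.05,0,0,6,0,0,0],[0.05,0,0,6,0,0,0],[0.05,0,0,6,0,0,0],[0.05,0,0,6,0,0,0]],
])

```text
time: 25.6
tool_pos: [0.4557, 0.0014, 0.1947]
tcp_rot: [-0.008, 1.0, -0.0, -0.0]
contact_force: [-0.9, 0.1, -2.3]
finger_gap: 0.0164
grasp_force: 39.4
```

```bash
python3 - <<'E'
from h import *
s=st(); c=cap("wrist","w19"); z=s["tool_pos"][2]+.0103
for zz,v in((z,85),(z-.05,40)):
    g=proj(c,[*s["tool_pos"][:2],zz]); B,l=blobs(red(c,v),100); print(g,[b[1:] for b in B if np.hypot(*(np.array(b[2])-g))<60])
cv2.imwrite("pics/w19c.png",cv2.resize(c["color"][160:340,220:420,::-1],None,fx=3,fy=3))
E
```

```text
t 25.60 [455.73   1.4  194.66] yaw 90.86 tilt [-0.0003 -0.    ] F [-0.9  0.1 -2.3] gap 0.0164
[320.59742027 281.7287389 ] [([300, 263, 36, 32, 912], [317.2, 278.2])]
[319.76218731 236.83031089] [([266, 183, 104, 112, 7262], [317.3, 230.5])]
```

View pics/w19c.png

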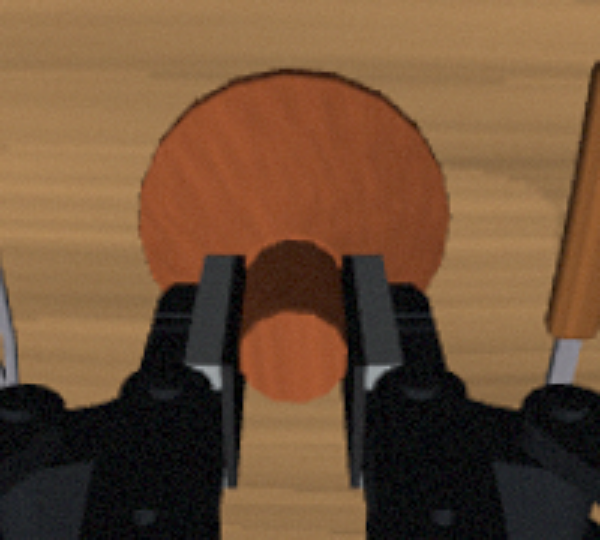

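The roof hangs straight. Its knob is between the pads at crop (293,350) and the rim arc is visible at the top (295,72).

```bash
python3 - <<'E'
from h import *
from workcell import robot
s=robot.state(); c=pickle.load(open("w19.pkl","rb")); z=s["tool_pos"][2]+.0103
b,k,P=shape(c,proj(c,[*s["tool_pos"][:2],z]),z,100,85); T=tool(s,np.c_[P/1e3,np.full(len(P),z)])[:,:2]
print("knob",cv2.fitEllipse(T.astype(np.float32)),tool(s,on_z(c,[317.2,278.2],z)[0]))
z-=.05; b,k,P=shape(c,proj(c,[*s["tool_pos"][:2],z]),z,1000,40); k=k[k[:,1]<225]; T=tool(s,on_z(c,k,z))[:,:2]
f=least_squares(lambda q:np.hypot(*(T-q[:2]).T)-q[2],[0,0,32],loss="soft_l1"); print("rim",f.x,abs(f.fun).max())
E
```

```text
knob ((0.48985016345977783, -1.5552663803100586), (16.4990291595459, 17.2874813079834), 79.21792602539062) [  0.78264495  -1.57206519 -10.29827242]
rim [ 1.66587587 -1.42932836 31.10468953] 0.5072983167841407
```

Request:
move_arm([
  [[0.05,-0.9,9.5,0,0,0,0],[0.05,-0.9,9.5,0,0,0,0],[0.05,-0.9,9.5,0,0,0,0],[0.05,-0.9,9.5,0,0,0,0],[0.05,-0.9,9.5,0,0,0,0],[0.05,-0.9,9.5,0,0,0,0],[0.05,-0.9,9.5,0,0,0,0],[0.05,-0.9,9.5,0,0,0,0]],
])

```text
time: 26.32
tool_pos: [0.4319, 0.2399, 0.1928]
tcp_rot: [-0.009, 1.0, -0.001, -0.002]
contact_force: [0.2, -0.7, -1.0]
finger_gap: 0.0165
grasp_force: 39.6
```

Request:
move_arm([
  [[0.05,0,0,-0.5,0,0,0],[0.05,0,0,-1.0,0,0,0],[0.05,0,0,-1.0,0,0,0],[0.05,0,0,-1.0,0,0,0],[0.05,0,0,-1.0,0,0,0]],
])

```text
time: 26.73
tool_pos: [0.4332, 0.2382, 0.1703]
tcp_rot: [-0.007, 1.0, -0.0, -0.0]
contact_force: [-0.1, 0.3, -0.2]
finger_gap: 0.0166
grasp_force: 39.6
```

```bash
python3 -c "from h import *;st()"
```

```text
t 26.73 [433.2  238.2  170.33] yaw 90.80 tilt [-0.0004 -0.0003] F [-0.1  0.3 -0.2] gap 0.0166
```

Request:
move_arm([
  [[0.05,0,0.03,-0.3,0,0,0],[0.05,0,0.03,-0.5,0,0,0],[0.05,0,0.03,-0.6,0,0,0],[0.05,0,0.03,-0.66,0,0,0],[0.05,0,0.03,-0.67,0,0,0],[0.05,0,0.03,-0.67,0,0,0],[0.05,0,0.03,-0.67,0,0,0]],
])

```text
time: 27.32
tool_pos: [0.4332, 0.2397, 0.1538]
tcp_rot: [-0.008, 1.0, 0.0, 0.0]
contact_force: [-0.1, -0.5, 0.3]
finger_gap: 0.0164
grasp_force: 39.6
```

```bash
python3 -c "from h import *;st()"
```

```text
t 27.32 [433.2  239.69 153.78] yaw 90.87 tilt [0.0002 0.0001] F [-0.1 -0.5  0.3] gap 0.0164
```

Request:
move_arm([
  [[0.05,0,-0.02,0,0,0,0],[0.05,0,-0.02,-0.03,0,0,0],[0.05,0,-0.02,-0.03,0,0,0],[0.05,0,-0.02,-0.03,0,0,0]],
])

```text
time: 27.65
tool_pos: [0.4333, 0.2393, 0.1537]
tcp_rot: [-0.008, 1.0, 0.0, 0.0]
contact_force: [-1.5, -0.2, 5.4]
finger_gap: 0.0167
grasp_force: 40.3
```

```bash
python3 -c "from h import *;st()"
```

```text
t 27.65 [433.34 239.34 153.7 ] yaw 90.87 tilt [0.001  0.0007] F [-1.5 -0.2  5.4] gap 0.0167
```

Request:
move_arm([
  [[1,0,0,0,0,0,0],[1,0,0,0,0,0,0],[1,0,0,0,0,0,0],[1,0,0,0,0,0,0],[1,0,0,0,0,0,0],[1,0,0,0,0,0,0],[1,0,0,0,0,0,0]],
])

```text
time: 28.23
tool_pos: [0.4332, 0.2391, 0.1528]
tcp_rot: [-0.008, 1.0, -0.0, -0.0]
contact_force: [-0.2, -0.7, 0.8]
finger_gap: 0.0852
grasp_force: 0.0
```

Request:
move_arm([
  [[1,0,0,1,0,0,0],[1,0,0,2,0,0,0],[1,0,0,3.5,0,0,0],[1,2.4,0,5,0,0,0],[1,2.4,0,5,0,0,0],[1,2.4,0,5,0,0,0],[1,2.4,0,5,0,0,0]],
])

```text
time: 28.82
tool_pos: [0.4942, 0.2392, 0.2778]
tcp_rot: [-0.007, 1.0, -0.0, -0.0]
contact_force: [0.2, -1.3, -0.0]
finger_gap: 0.0856
grasp_force: 0.0
```

```bash
python3 - <<'E'
from h import *
s=st(); c=cap("wrist","w20")
b,k,P=shape(c,proj(c,[.4326,.2374,.114]),.114,1000,40); print(b)
f=least_squares(lambda q:np.hypot(*(P-q[:2]).T)-q[2],[432,237,32],loss="soft_l1",f_scale=.5); print("roof rim",f.x,np.median(abs(f.fun)))
d=cap("side","s20")
w=cv2.resize(c["color"][20:270,200:500,::-1],(480,400)); e=cv2.resize(d["color"][90:240,210:330,::-1],(320,400))
cv2.imwrite("pics/w20c.png",np.hstack([w,e]))
E
```

```text
t 28.82 [494.23 239.15 277.77] yaw 90.81 tilt [-0.0001 -0.    ] F [ 0.2 -1.3 -0. ] gap 0.0856
(34, [286, 89, 66, 64, 3417], [318.4, 120.0])
roof rim [431.95469122 237.9470985   30.88411868] 0.308331285413626
```

View pics/w20c.png

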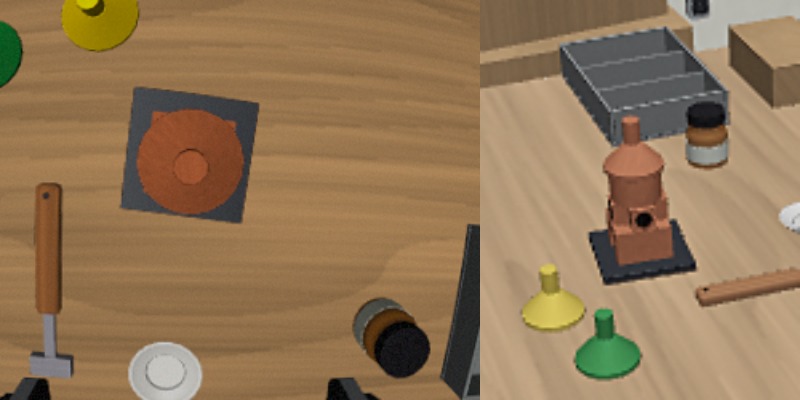

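The finished tower stands upright in the side view (635,190). Seen from above, the roof is centred over the drum within about 0.6 mm: (432.0, 237.9) against (431.9, 237.4). The bystanders haven't moved and the gripper is clear, so I'm handing in.

```bash
python3 -c "
from workcell import robot
print(robot.finish_job())"
```

```text
the job is handed in; nothing more can be done
None
```

The shrimp house is built on the tile in the order asked (chamber, cross, drum, roof), each part centred within about 1 mm by camera measurement, standing upright by itself, bystanders untouched; handed in at about 29 s.

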